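# Draw the wedge from under the organiser's door and latch it

## Task

The beige organiser's heavy sliding door is propped up on a wooden wedge. Work the wedge back out from under the door in small tugs of about a centimetre, pausing for about half a second after each, so that the door comes down little by little and never drops; then, once the door is fully down, turn the latch handle on top of the organiser over its cam until it falls into the notch on the door. Leave the wedge lying flat on the desk clear in front of the door, and do not disturb the other things on the desk.

Things in the scene. Friction and masses are not known exactly. Their poses are not given: they have to be found in the camera images.
- organiser: Beige plastic organiser, a fixed box 160 deep (x) x 274 wide (y) x 120 mm high, open underneath at the front. Origin: centre of its underside, on the desk. Its -x is its front (faces the robot), z up. The door's front face lies at x = -90 mm, its centre plane at x = -85 mm; the door's channels reach x = -97 mm at both sides. Its top is flat at z = 120 mm but for the latch.
- door (a joint): Upright aluminium sliding door in the organiser's front, 246 mm wide, 0.85 kg. Value = how far it is raised (m); 0 = fully down (its rounded lower edge then 2 mm over the desk), about 0.02 at the start, resting on the wedge. Slides freely and falls by its own weight when unsupported.
- wedge: Loose wooden wedge, 150 mm long (x), 45 wide, 90 g. Origin: centre of its underside. Thin tip (4 mm) at x = +75 mm, under the door and about 58 mm past the door's centre plane; it slopes up 3 in 10 to 31 mm at x = -15, then a flat neck 10 mm thick ends in an upright tab at x = -75 to -67 mm. It lies about square to the door. Dragging it under load takes about 5 to 10 N; it stays where left.
- wedge_tab (a point): Top edge, middle, of the tab's face that looks to the tip (to the door). Tab: 36 mm wide, 8 mm thick, 40 mm high over the desk, about 80 mm in front of the door at the start. Fingers set down on the door's side of it, above the 10 mm thick neck, can hook it and pull.
- wedge_tip (a point): Upper edge, middle, of the wedge's thin tip.
- latch (a joint): Steel latch handle on the organiser's top, turning about a vertical pivot: angle (rad) 0 to 1.5, growing anticlockwise from above. Near 0 it is parked pointing to the organiser's +y; at 1.5 it points to -x across the door's top, in the notch. Turning, it rises 6.5 mm over a sprung cam (highest near 1.1), then falls 10 mm into the notch. Else it stays where left.
- latch_pivot (a point): The pivot's foot, on the organiser's top (organiser frame x = -45, y = -30, z = 120 mm).
- latch_post (a point): Top centre of the upright round post at the latch handle's free end, 55 mm from the pivot axis: 14 mm in diameter, 36 mm high, top 46 mm over the organiser's top when parked. The blade (12 mm wide, 62 mm long, 10 to 20 mm over the organiser's top) joins it to the pivot. Pushing the post from the side with about 2 to 6 N turns the handle; a raised door blocks it.
- cup: White ceramic cup, 80 mm wide, 70 mm high; bystander. Origin: centre of its underside.
- dish: Round glass dish, 104 mm wide, 28 mm high; bystander. Origin: centre of its underside.
- pen: Stainless steel pen, 130 mm long (x), 10 mm thick; bystander. Origin: centre of its underside.
- stapler: Black stapler, 130 x 34 x 45 mm; bystander. Origin: centre of its underside.
- mouse: Grey computer mouse, 105 x 60 x 26 mm; bystander. Origin: centre of its underside.
- note_block: Block of white note paper, 76 x 76 x 35 mm; bystander. Origin: centre of its underside.
- pencil_pot: Grey pencil pot, 72 mm wide, 95 mm high, pencils to about 155 mm; bystander. Origin: centre of its underside.
Things that resemble listed ones, but are neither listed nor needed, are in the scene too. Of the things like the wedge, leave any that is blue or pink; of the rest the smaller one is meant.

How it is judged:
By the outcome, as a careful person would: the job done as asked, in the order asked, and still so for the second after the job is handed in, with the robot touching nothing.
It also fails if it takes over 61 s, if anything falls off the work surface, if the arm or the gripper's body presses on something with over 40 N, if the wrist force passes 120 N, or if a joint passes its speed limit or range.

## Robot

A 7-joint arm with a two-finger parallel gripper is mounted at the origin on the work surface. World frame = base frame: x ahead of the robot, y to its left, z up, the work surface at z = 0. Lengths are in mm, angles in rad, forces in N, time in s.
With the tool pointing down it reaches from about 350 to 900 mm from the base axis. Payload 8.1 kg.
Tool frame: the origin (TCP) lies on the centre line of the jaws, within the pads' length; the fingertips stand 19 mm ahead of it and the grasp point (between the pads) is the TCP (ctrl.nose_length is the distance from the TCP to the fingertips, in mm); z points along the fingers, y is the direction in which the jaws open and shut (so a half turn about z gives the same grasp; the last joint's range is limited). The gripper opens to 85 mm and grips with 20 to 120 N. Pads are 22 mm wide; open, the fingers measure 114 mm over their backs; the gripper's body (76 mm by 85 mm) begins 54 mm behind the grasp point. The pads swing forward as they close: fully open they stand 13 mm farther back than shut.
Start: joints at [1.211, 0.434, 0.025, 1.573, -0.012, 1.134, -0.075], TCP at [158.717, -604.524, 250.323] pointing down, gripper open.
Joint ranges: [-2.62, 2.62], [-0.44, 2.09], [-1.27, 1.32], [0.08, 2.57], [-1.32, 4.46], [0.12, 2], [-2.74, 2.74]. Speed limits (rad/s): [2.22, 2.22, 3.01, 3.01, 3.14, 3.14, 3.14].

## Interface

Orientations are given as a 3x3 rotation matrix whose columns are the frame's x, y, z axes.
In Python, from station import ctrl gives the robot as it stands.
- The arm moves only by the tool jog_arm, never from a script. Its argument "plan" is a list of rows, each an object of numbers: "hand": the gripper command: -1 is shut, 1 is fully open, values between are in proportion; "dx", "dy", "dz": the shift along the tool's x, y, z as a fraction of full scale; "spin": the turn about the tool's z as a fraction of full scale. In form: [{"hand": .., "dx": .., "dy": .., "dz": .., "spin": ..}, ...]. A call has exactly 5 rows; each row is the pose to reach, as a shift and turn from the pose commanded when the call began, along the tool's axes at that moment; what a row does not reach only later rows make up. Full scale, the value 1, is 1 m for a shift and 45 degrees for a turn. A row lasts 1/8 s, in which the tool goes at most 62.5 mm and 10.7 degrees, less where a joint would pass 70% of its speed; a pose out of reach is approached as far as the arm can. A call with a number of a shift or a turn outside -1 to 1 is refused whole. A call with a gripper value outside its range is refused whole. The fingers move at their own pace and stop on an object; "force" is the grip in N (left out, the last holds). Time passes only in rows, so rows that repeat a pose let the fingers close, or fill a call up. It gives the time, the measured TCP pose, the force and the opening at its end, in the units of the state.
- ctrl.read_state(): the state, without advancing time (a new reading comes with each control period).
- ctrl.capture(name): name is "scene" or "top"; returns a dict with "img" (480x640x3 uint8, blue, green, red), "fx", "fy", "cx", "cy" (pixels), "origin" and "attitude" of the camera in the world. Camera axes: x right, y up, looking along -z (the intrinsics and any distortion apply to the point x, -y, -z); pixel columns grow to the right and rows downward; lengths in mm; the calibration is good to about 2 mm. A picture is of the moment at which its call begins. There is no depth.
- ctrl.finish_job(): hands the job in, once; it reports no verdict.
The state is a dict: "time_s": time; "joints": joint angles; "joint_velocities": joint speeds; "tau": joint torques, N m; "ee_pos": TCP position; "eef_rot": TCP orientation; "wrist_force": force on the tool from outside, world axes, zero at the start; "ft_torque": the same for the moment, N m; "opening": opening from 0.0 (shut) to 1.0 (fully open).
Only numpy, scipy, OpenCV 4.12 (cv2) and the standard library are available. Lean on these libraries where they do the work, as an engineer would, in place of code of your own. Each camera call takes 0.05 s, during which the arm holds its last target.

## Working session

There is one attempt and no reset: what is moved stays moved. The work goes in short steps, Python scripts to look and compute and a tool call to move; the robot and the scene stay as the last step left them, time stands still between calls to the robot, and variables do not carry over. Pictures are saved under pics/ and viewed, and the job is handed in when it is done.

Besides the shell and the picture viewer there is one more tool, called as name([rows], argument=value, ...), one row to a line, values as JSON. jog_arm: Moves the arm, as the interface text tells. Its arguments: {"type":"object","properties":{"plan":{"type":"array","items":{"type":"object","properties":{"hand":{"type":"number"},"dx":{"type":"number"},"dy":{"type":"number"},"dz":{"type":"number"},"spin":{"type":"number"}}}},"force":{"type":"number"}},"required":["plan"]}

```bash
ls; mkdir -p pics; python3 - <<'E'
from station import ctrl
import cv2,pickle
s=ctrl.read_state(); print(s['time_s'],s['ee_pos'],s['eef_rot'],s['opening'],s['wrist_force'])
for n in('scene','top'):
    c=ctrl.capture(n); pickle.dump(c,open(f'pics/{n}0.pkl','wb')); cv2.imwrite(f'pics/{n}0.png',c['img'])
    print(n,{k:v for k,v in c.items() if k!='img'})
E
```

```text
pics
0.0 [ 158.51962144 -604.04925287  249.51520374] [[ 9.67243532e-01  2.53849611e-01 -5.69876047e-04]
 [ 2.53850196e-01 -9.67242357e-01  1.51699783e-03]
 [-1.66118941e-04 -1.61196949e-03 -9.99998687e-01]] 0.9998595847613941 [-0.01033055 -0.10584149 -0.05436972]
scene {'fx': 512.8950934112752, 'fy': 512.8950934112752, 'cx': 320.53377679189083, 'cy': 237.16382287280965, 'origin': array([1204.05998257,  730.81126491, 1101.07341388]), 'attitude': array([[-0.68522017, -0.51866328,  0.51133327],
       [ 0.72810782, -0.47023487,  0.49873658],
       [-0.01822962,  0.71405011,  0.69985721]])}
top {'fx': 592.3087172623515, 'fy': 592.3087172623515, 'cx': 312.58759296745836, 'cy': 237.49574478754104, 'origin': array([ 364.87191901,   33.05502878, 1399.462692  ]), 'attitude': array([[ 0.00104545,  0.99514206, -0.09844384],
       [-0.99999084,  0.00144885,  0.0040263 ],
       [ 0.00414937,  0.09843873,  0.99513446]])}
```

View pics/scene0.png

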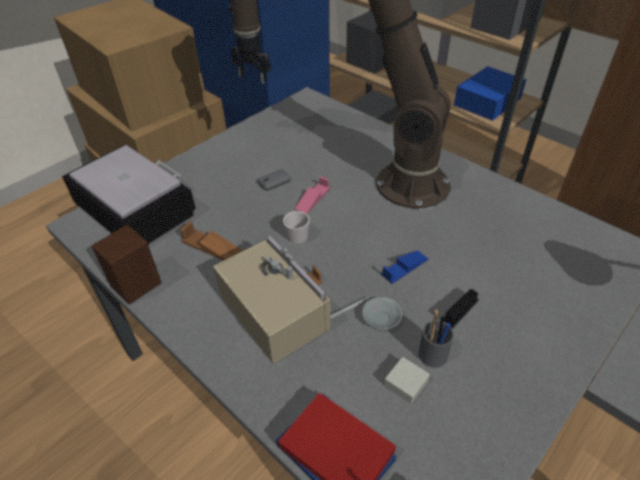

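View pics/top0.png

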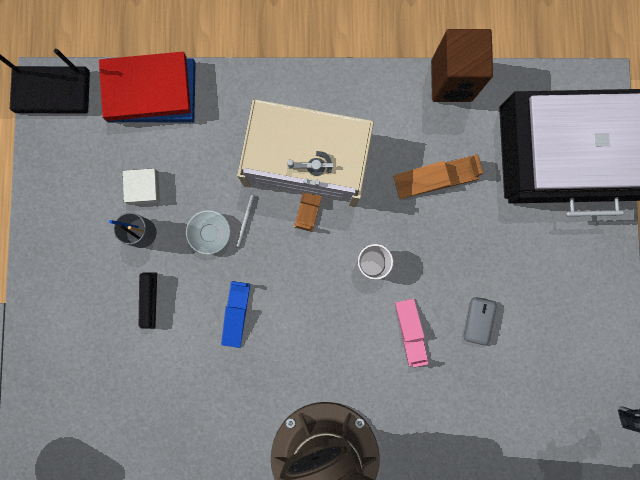

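Wedge candidates (top image): brown at (308,211), partly under the door. A larger brown one at (438,177), blue at (236,315) and pink at (412,333). By the description I choose (308,211), and I'll check it in a crop.

```bash
cat > h.py <<'E'
import numpy as np, cv2, pickle
def ray(c,u,v):
    d=np.array([(u-c['cx'])/c['fx'],-(v-c['cy'])/c['fy'],-1.0]); return c['attitude']@d
def onz(c,u,v,z):
    d=ray(c,u,v); o=c['origin']; return o+d*(z-o[2])/d[2]
def proj(c,p):
    q=c['attitude'].T@(np.asarray(p,float)-c['origin']); return np.array([c['cx']+c['fx']*q[0]/-q[2], c['cy']-c['fy']*q[1]/-q[2]])
def crop(c,u0,v0,w,h,k,name,pts=()):
    im=c['img'][v0:v0+h,u0:u0+w]; im=cv2.resize(im,None,fx=k,fy=k,interpolation=cv2.INTER_CUBIC)
    for p in pts:
        u,v=proj(c,p); cv2.circle(im,(int((u-u0+.5)*k),int((v-v0+.5)*k)),3,(0,0,255),1)
    cv2.imwrite(name,im)
E
python3 - <<'E'
from h import *
c=pickle.load(open('pics/top0.pkl','rb')); crop(c,230,92,155,150//1,5,'pics/t0c.png')
c=pickle.load(open('pics/scene0.pkl','rb')); crop(c,205,225,140,140,5,'pics/s0c.png')
E
```

```text
(no output)
```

View pics/t0c.png

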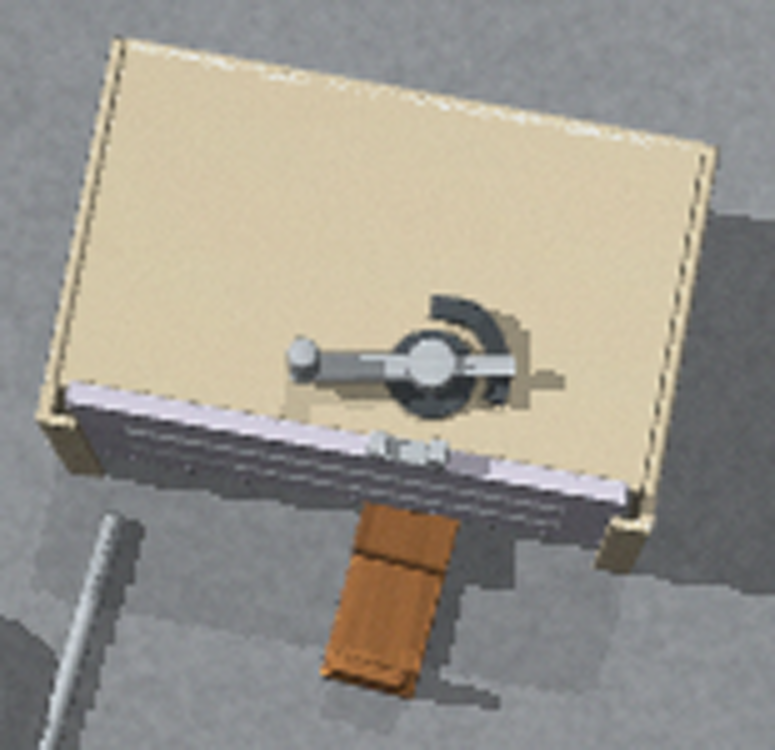

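View pics/s0c.png

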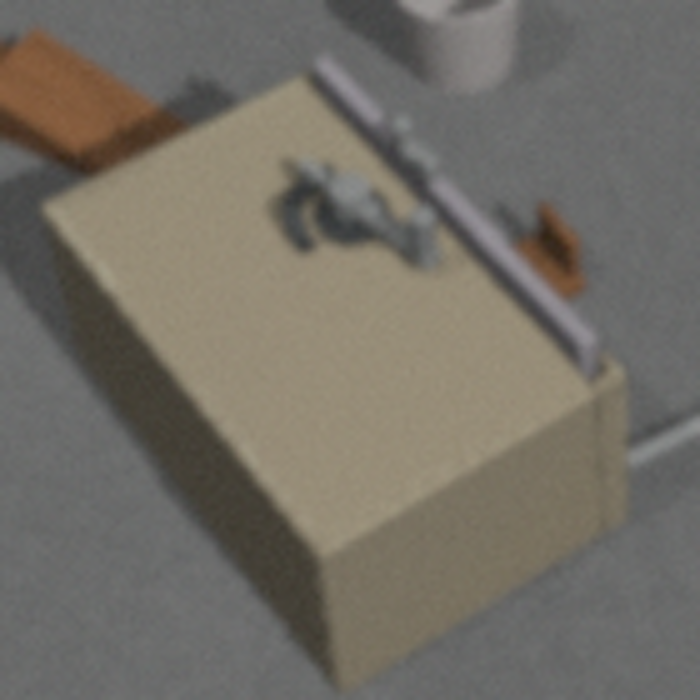

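The crop shows the brown wedge at crop (320-460, 505-695) running under the aluminium door. Its tab end is at crop (368,680). The latch pivot is at (433,362) and the parked post at (302,355). Next I'll fit the poses.

```bash
cat >> h.py <<'E'
def T(p,pts):
    x,y,a=p; c,s=np.cos(a),np.sin(a); q=np.atleast_2d(pts).astype(float)
    return np.c_[x+c*q[:,0]-s*q[:,1], y+s*q[:,0]+c*q[:,1], q[:,2]]
E
python3 - <<'E'
from h import *
from scipy.optimize import least_squares
c=pickle.load(open('pics/top0.pkl','rb')); s=pickle.load(open('pics/scene0.pkl','rb'))
P=lambda u,v:np.array([230+u/5-.5,92+v/5-.5])
S=lambda u,v:np.array([205+u/5-.5,225+v/5-.5])
mod=np.array([[80,137,120],[80,-137,120],[-97,137,120],[-97,-137,120]])
ob=[P(117,38),P(717,150),P(38,420),P(652,524)]
ms=np.array([[80,137,120],[80,-137,120],[80,137,0]]); os_=[S(322,558),S(42,208),S(340,690)]
for use in (0,1,2):
  def f(p):
    r=[]
    if use!=1: r+=[proj(c,q)-o for q,o in zip(T(p,mod),ob)]
    if use!=0: r+=[proj(s,q)-o for q,o in zip(T(p,ms),os_)]
    return np.concatenate(r)
  r=least_squares(f,[730,20,-.18]); print(r.x,np.round(r.fun,1))
for n,u,v,z in [('pivot',433,362,150),('post',302,353,166),('tabtop',368,668,40)]:
    print(n,onz(c,*P(u,v),z))
crop(c,285,180,50,60,12,'pics/t0w.png')
crop(s,290,255,45,45,12,'pics/s0w.png')
E
```

```text
[ 6.98378831e+02  4.18377148e+01 -1.78830180e-01] [-0.7 -0.6  0.8 -1.3 -0.2  0.2  0.1  1.6]
[ 6.98036425e+02  4.38169800e+01 -1.80332756e-01] [-0.2 -0.6 -0.4 -0.9  0.6  1.3]
[ 6.98218896e+02  4.23983238e+01 -1.77590806e-01] [-1.  -0.5  0.5 -1.3 -0.4  0.4 -0.1  1.6 -0.4 -1.  -0.9 -1.   0.3  1. ]
pivot [647.21006088  20.62718153 150.        ]
post [647.36498015  76.30746284 166.        ]
tabtop [528.11198121  49.51117094  40.        ]
```

View pics/t0w.png

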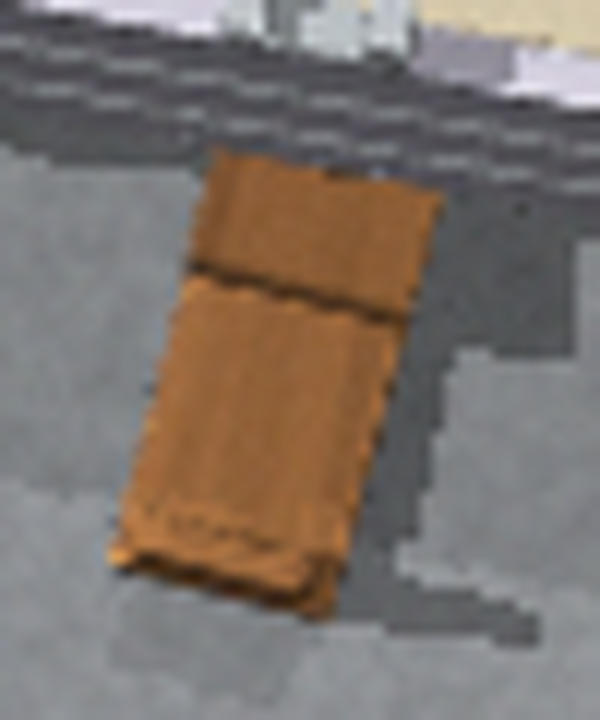

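View pics/s0w.png

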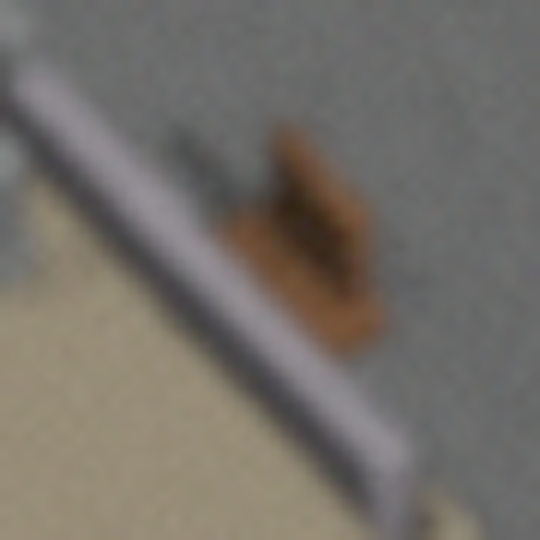

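```bash
python3 - <<'E'
from h import *
from scipy.optimize import least_squares
c=pickle.load(open('pics/top0.pkl','rb')); s=pickle.load(open('pics/scene0.pkl','rb'))
P=lambda u,v:np.array([285+u/12-.5,180+v/12-.5])
mod=np.array([[-15,22.5,31],[-15,-22.5,31],[-75,22.5,5],[-75,-22.5,5]])
ob=[P(192,268),P(408,318),P(112,562),P(335,612)]
r=least_squares(lambda p:np.concatenate([proj(c,q)-o for q,o in zip(T(p,mod),ob)]),[600,50,-.18]);w=r.x;print(w,np.round(r.fun,1))
org=[698.3,42.2,-.178]
wl=w.copy()
print('tab',T(w,[-67,0,40]),'tip',T(w,[75,0,4]))
d=T(w,[75,0,4])[0]-T(org,[-85,0,0])[0]; a=org[2]; print('tip past door',d[0]*np.cos(a)+d[1]*np.sin(a))
print('pivot',T(org,[-45,-30,120]),'post end', T(org,[-100,-30,120]))
M=[[-75,y,z] for y in(-22.5,22.5) for z in(0,10)]+[[x,y,40] for x in(-75,-67) for y in(-18,18)]+[[-15,y,31] for y in(-22.5,22.5)]
crop(c,285,180,50,60,12,'pics/t0w2.png',T(w,M)); crop(s,290,255,45,45,12,'pics/s0w2.png',T(w,M))
O=[[x,y,z] for x in(80,-97)for y in(-137,137)for z in(0,120)]+[[-45,-30,120]]
crop(s,205,225,140,140,5,'pics/s0o.png',T(org,O))
a=cv2.imread('pics/t0w2.png');b=cv2.imread('pics/s0w2.png');b=cv2.resize(b,(180,180)) if 0 else b
cv2.imwrite('pics/w2.png',cv2.resize(np.hstack([a[:540],b]),(800,393)))
E
```

```text
[ 5.95269410e+02  3.11017212e+01 -2.52363569e-01] [-0.3 -1.   0.3 -0.4  0.1  0.5 -0.1  1. ]
tab [[530.39163734  47.83117618  40.        ]] tip [[667.89378159  12.37471941   4.        ]]
tip past door 60.3551162004218
pivot [[648.69916384  20.6417753  120.        ]] post end [[594.56817572  30.38015941 120.        ]]
```

View pics/w2.png

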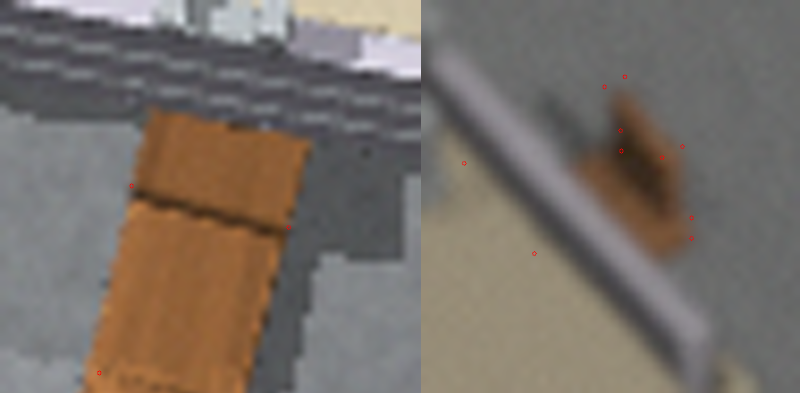

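View pics/s0o.png

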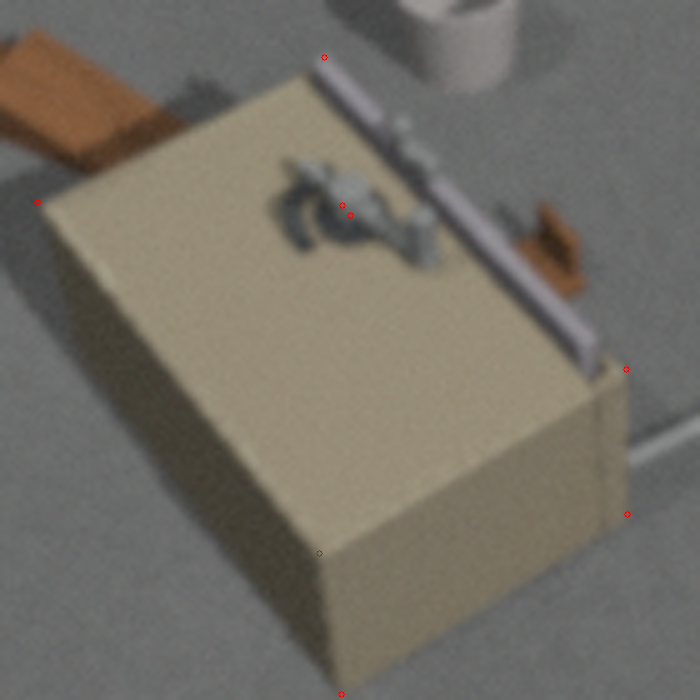

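jog_arm([
  {"hand": -0.1,"dx": 0.03,"dy": -0.03,"dz": 0,"spin": -0.1},
  {"hand": -0.1,"dx": 0.07,"dy": -0.07,"dz": 0,"spin": -0.25},
  {"hand": -0.1,"dx": 0.11,"dy": -0.11,"dz": 0,"spin": -0.4},
  {"hand": -0.1,"dx": 0.15,"dy": -0.15,"dz": 0,"spin": -0.55},
  {"hand": -0.1,"dx": 0.19,"dy": -0.19,"dz": 0,"spin": -0.7},
], force=40)

```text
time_s: 0.72
ee_pos: [294.8, -370.7, 250.2]
eef_rot: [[0.689, 0.725, -0.0], [0.725, -0.689, 0.0], [-0.0, -0.0, -1.0]]
wrist_force: [0.9, -0.6, -0.4]
opening: 0.448
```

```bash
cat >> h.py <<'E'
def go(s,target,yang=None):
    R=s['eef_rot']; d=R.T@(np.asarray(target,float)-s['ee_pos']); out=np.round(d/1000,4)
    sp=None
    if yang is not None:
        cur=np.arctan2(R[1,1],R[0,1]); e=(yang-cur+np.pi/2)%np.pi-np.pi/2; sp=round(-np.degrees(e)/45,3)
    print('shift',out,'spin',sp,'F',np.round(s['wrist_force'],1),'pos',np.round(s['ee_pos'],1),'t',s['time_s'],'open',round(s['opening'],3))
E
python3 -c "
from station import ctrl
from h import *
go(ctrl.read_state(),[528,49.5,200],-.252)"
```

```text
shift [ 0.4652 -0.1207  0.0502] spin -0.647 F [ 0.9 -0.6 -0.4] pos [ 294.8 -370.7  250.2] t 0.725 open 0.448
```

jog_arm([
  {"hand": -0.1,"dx": 0.05,"dy": -0.013,"dz": 0,"spin": -0.13},
  {"hand": -0.1,"dx": 0.1,"dy": -0.026,"dz": 0,"spin": -0.26},
  {"hand": -0.1,"dx": 0.15,"dy": -0.039,"dz": 0,"spin": -0.39},
  {"hand": -0.1,"dx": 0.2,"dy": -0.052,"dz": 0,"spin": -0.52},
  {"hand": -0.1,"dx": 0.25,"dy": -0.065,"dz": 0,"spin": -0.647},
])

```text
time_s: 1.35
ee_pos: [420.7, -145.6, 250.2]
eef_rot: [[0.25, 0.968, -0.0], [0.968, -0.25, -0.0], [-0.0, -0.0, -1.0]]
wrist_force: [0.7, -0.7, 0.1]
opening: 0.449
```

```bash
python3 -c "
from station import ctrl
from h import *
go(ctrl.read_state(),[528,49.5,120],-.252)"
```

```text
shift [0.2158 0.055  0.1302] spin -0.001 F [ 0.7 -0.7  0.1] pos [ 420.7 -145.6  250.2] t 1.35 open 0.449
```

jog_arm([
  {"hand": -0.1,"dx": 0.05,"dy": 0.014,"dz": 0,"spin": 0},
  {"hand": -0.1,"dx": 0.1,"dy": 0.028,"dz": 0,"spin": 0},
  {"hand": -0.1,"dx": 0.15,"dy": 0.041,"dz": 0.04,"spin": 0},
  {"hand": -0.1,"dx": 0.19,"dy": 0.05,"dz": 0.09,"spin": 0},
  {"hand": -0.1,"dx": 0.216,"dy": 0.055,"dz": 0.13,"spin": 0},
])

```text
time_s: 1.98
ee_pos: [528.7, 49.8, 118.6]
eef_rot: [[0.252, 0.968, -0.0], [0.968, -0.252, 0.001], [0.001, -0.0, -1.0]]
wrist_force: [0.8, -0.4, 0.1]
opening: 0.452
```

```bash
python3 -c "
from station import ctrl
from h import *
go(ctrl.read_state(),[528,49.5,38],-.252)
for n in('scene','top'):
    c=ctrl.capture(n); pickle.dump(c,open(f'pics/{n}1.pkl','wb'))
    if n=='scene': crop(c,230,190,120,100,6,'pics/s1.png')
    else: crop(c,250,150,130,100,6,'pics/t1.png')
"
```

```text
shift [-0.0005 -0.0006  0.0806] spin -0.004 F [ 0.8 -0.4  0.1] pos [528.7  49.8 118.6] t 1.975 open 0.452
```

View pics/s1.png

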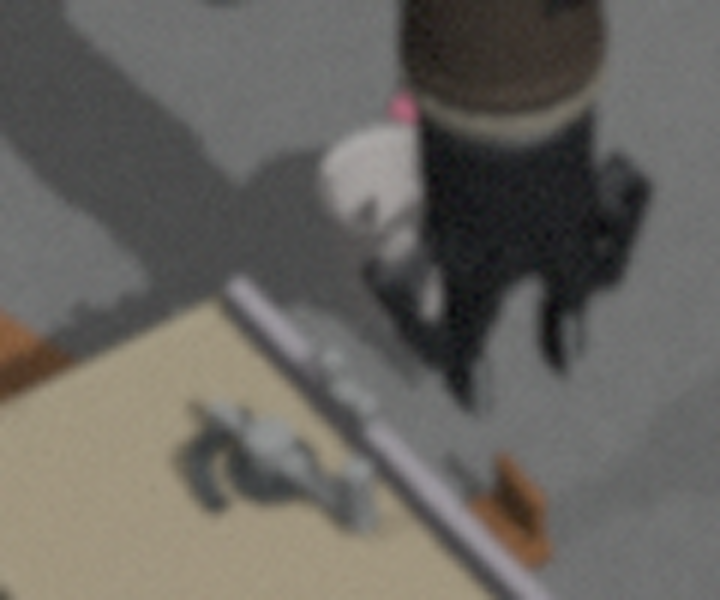

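View pics/t1.png

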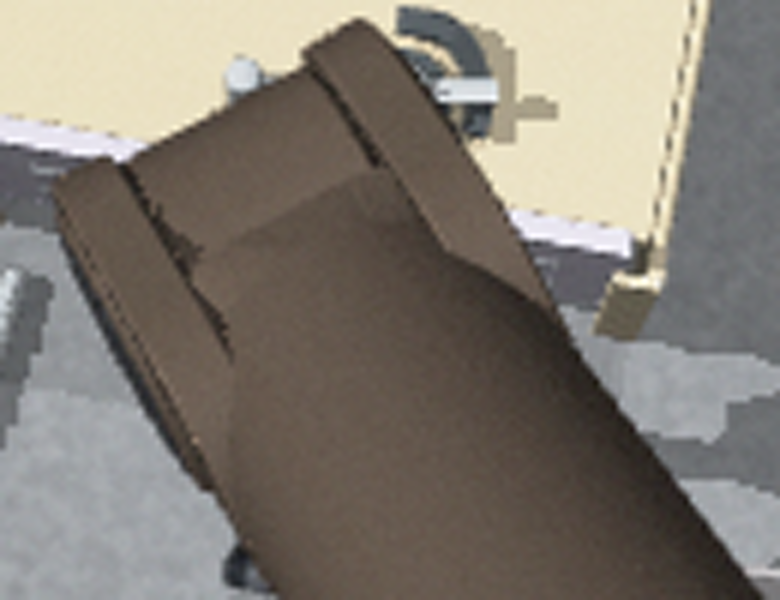

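```bash
python3 -c "
from h import *
c=pickle.load(open('pics/scene1.pkl','rb'))
for z in (99,119,173,200,250,300,350): print(z,(proj(c,[528.7,49.8,z])-[230,190])*6)
d=pickle.load(open('pics/top1.pkl','rb'))
for z in (250,300,350,400): print(z,onz(d,250+360/6,150+20/6,z),onz(d,250+60/6,150+190/6,z))
"
```

```text
99 [510.32220173 382.9011856 ]
119 [509.16922528 351.89509138]
173 [505.93537761 264.92975436]
200 [504.24878158 219.57344594]
250 [500.99402367 132.04578601]
300 [497.55639517  39.6003303 ]
350 [493.92003855 -58.1893653 ]
250 [645.85255851  33.69723916 250.        ] [588.82611131 132.00001866 250.        ]
300 [633.63029843  33.66930392 300.        ] [579.08442096 127.69605166 300.        ]
350 [621.40803835  33.64136868 350.        ] [569.34273061 123.39208466 350.        ]
400 [609.18577827  33.61343344 400.        ] [559.60104026 119.08811766 400.        ]
```

The scene crop shows open fingers over the tab, which sits at crop (515,500). The arm has room above the door. I'll descend and grip the tab.

jog_arm([
  {"hand": -0.1,"dx": 0,"dy": 0,"dz": 0.03,"spin": 0},
  {"hand": -0.1,"dx": 0,"dy": 0,"dz": 0.055,"spin": 0},
  {"hand": -0.1,"dx": 0,"dy": 0,"dz": 0.07,"spin": 0},
  {"hand": -0.1,"dx": 0,"dy": 0,"dz": 0.082,"spin": 0},
  {"hand": -0.1,"dx": 0,"dy": 0,"dz": 0.082,"spin": 0},
])

```text
time_s: 2.7
ee_pos: [528.1, 47.7, 38.1]
eef_rot: [[0.254, 0.967, -0.001], [0.967, -0.254, -0.0], [-0.0, -0.001, -1.0]]
wrist_force: [-0.2, 0.7, 1.0]
opening: 0.451
```

```bash
python3 -c "
from station import ctrl
from h import *
go(ctrl.read_state(),[528,49.5,36],-.252)
for n in('scene',):
    c=ctrl.capture(n); pickle.dump(c,open(f'pics/{n}2.pkl','wb'))
    crop(c,260,210,90,75,8,'pics/s2.png')
"
```

```text
shift [ 0.0017 -0.0005  0.0021] spin -0.006 F [-0.2  0.7  1. ] pos [528.1  47.7  38.1] t 2.7 open 0.451
```

View pics/s2.png

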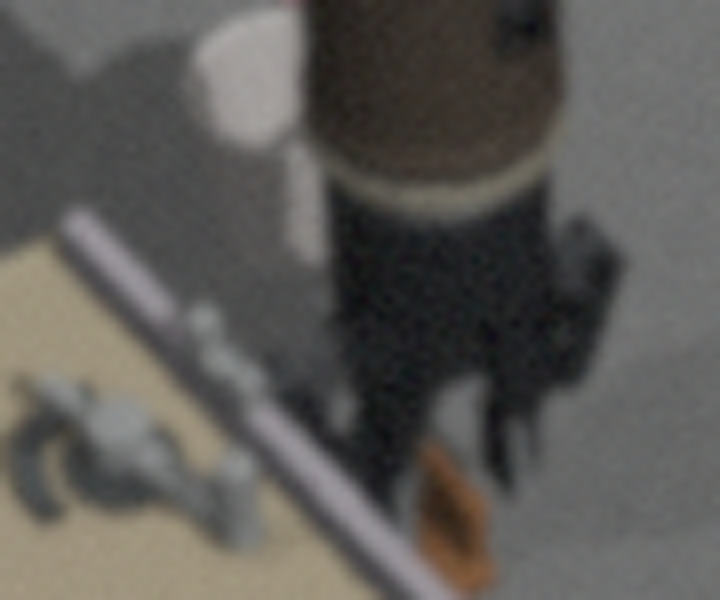

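```bash
python3 -c "
from h import *
c=pickle.load(open('pics/scene2.pkl','rb'))
f=lambda p:np.round((proj(c,p)-[260,210]+.5)*8)
w=[528.1,47.7,-.252]
for q in ([0,0,40],[0,18,40],[0,-18,40],[4,18,40],[-4,18,40],[4,-18,40],[19,0,20],[-19,0,20],[-4,18,10]): print(q,f(T(w,q)[0]))
"
```

```text
[0, 0, 40] [446. 468.]
[0, 18, 40] [473. 500.]
[0, -18, 40] [419. 436.]
[4, 18, 40] [463. 505.]
[-4, 18, 40] [483. 495.]
[4, -18, 40] [409. 441.]
[19, 0, 20] [401. 528.]
[-19, 0, 20] [493. 484.]
[-4, 18, 10] [485. 552.]
```

jog_arm([
  {"hand": -0.1,"dx": 0.005,"dy": 0,"dz": 0.002,"spin": 0},
  {"hand": -0.5,"dx": 0.005,"dy": 0,"dz": 0.002,"spin": 0},
  {"hand": -0.8,"dx": 0.005,"dy": 0,"dz": 0.002,"spin": 0},
  {"hand": -1,"dx": 0.005,"dy": 0,"dz": 0.002,"spin": 0},
  {"hand": -1,"dx": 0.005,"dy": 0,"dz": 0.002,"spin": 0},
], force=30)

```text
time_s: 3.38
ee_pos: [529.1, 53.1, 36.6]
eef_rot: [[0.253, 0.967, -0.001], [0.967, -0.253, 0.0], [-0.0, -0.001, -1.0]]
wrist_force: [-3.3, 1.3, 4.8]
opening: 0.085
```

```bash
python3 -c "
from station import ctrl
from h import *
go(ctrl.read_state(),[528,49.5,36],-.252)
for n in('scene',):
    c=ctrl.capture(n); pickle.dump(c,open(f'pics/{n}3.pkl','wb'))
    crop(c,260,210,90,75,8,'pics/s3.png')
"
```

```text
shift [-0.0038 -0.0001  0.0006] spin -0.005 F [-3.3  1.3  4.8] pos [529.1  53.1  36.6] t 3.375 open 0.085
```

View pics/s3.png

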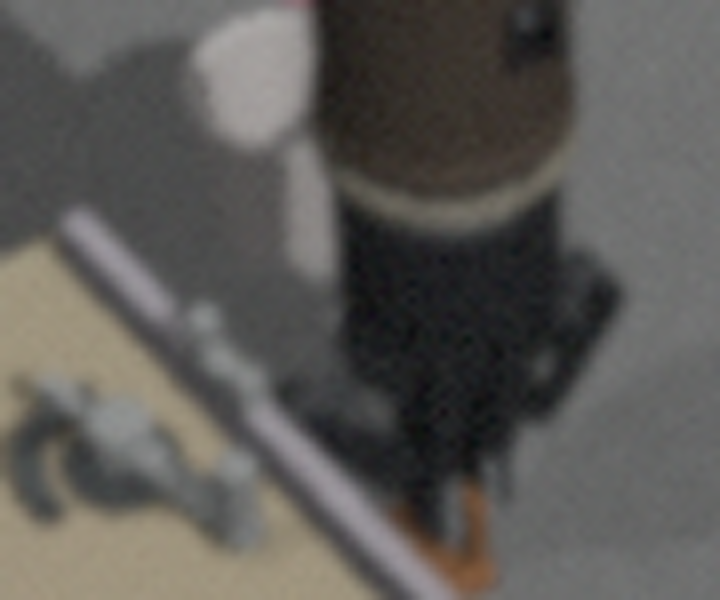

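The scene crop shows the jaws closed on the tab at crop (460,500), and the opening of 0.085 (about 7 mm) agrees with the 8 mm tab. First tug.

jog_arm([
  {"hand": -1,"dx": 0,"dy": -0.005,"dz": 0,"spin": 0},
  {"hand": -1,"dx": 0,"dy": -0.01,"dz": 0,"spin": 0},
  {"hand": -1,"dx": 0,"dy": -0.01,"dz": 0,"spin": 0},
  {"hand": -1,"dx": 0,"dy": -0.01,"dz": 0,"spin": 0},
  {"hand": -1,"dx": 0,"dy": -0.01,"dz": 0,"spin": 0},
])

```text
time_s: 4.05
ee_pos: [520.0, 55.3, 36.6]
eef_rot: [[0.253, 0.967, 0.0], [0.967, -0.253, -0.0], [-0.0, 0.0, -1.0]]
wrist_force: [0.7, -1.0, 6.4]
opening: 0.089
```

```bash
python3 -c "
from station import ctrl
from h import *
go(ctrl.read_state(),[528,49.5,36],-.252)
c=ctrl.capture('top');c0=pickle.load(open('pics/top0.pkl','rb'))
crop(c,250,140,130,100,6,'pics/t4.png')
c=ctrl.capture('scene'); pickle.dump(c,open(f'pics/scene4.pkl','wb'))
crop(c,260,210,90,75,8,'pics/s4.png')
"
```

```text
shift [-0.0035  0.0092  0.0006] spin -0.005 F [ 0.7 -1.   6.4] pos [520.   55.3  36.6] t 4.05 open 0.089
```

View pics/s4.png

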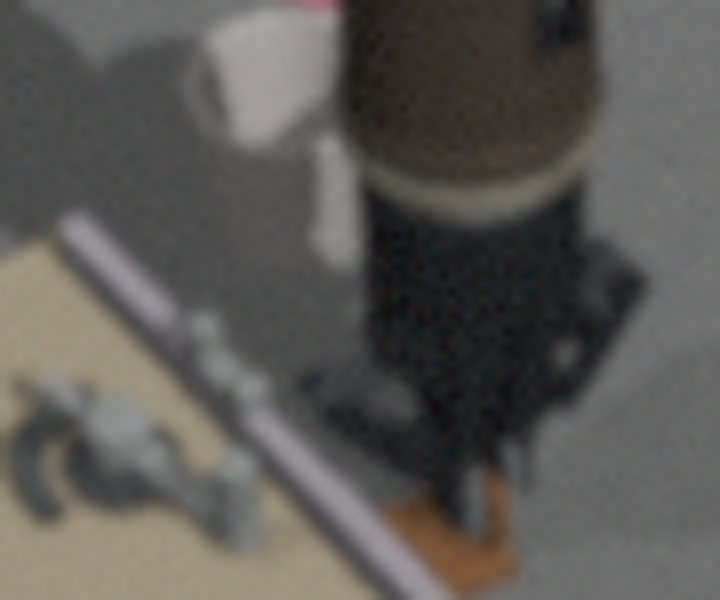

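Wedge moved about 9.5 mm with the tool and the door is still supported. I continue the tugs at the same cadence.

jog_arm([
  {"hand": -1,"dx": 0,"dy": -0.005,"dz": 0,"spin": 0},
  {"hand": -1,"dx": 0,"dy": -0.01,"dz": 0,"spin": 0},
  {"hand": -1,"dx": 0,"dy": -0.01,"dz": 0,"spin": 0},
  {"hand": -1,"dx": 0,"dy": -0.01,"dz": 0,"spin": 0},
  {"hand": -1,"dx": 0,"dy": -0.01,"dz": 0,"spin": 0},
])

```text
time_s: 4.78
ee_pos: [510.5, 58.0, 36.6]
eef_rot: [[0.253, 0.967, 0.001], [0.967, -0.253, 0.0], [0.0, 0.0, -1.0]]
wrist_force: [2.3, -0.2, 6.4]
opening: 0.085
```

jog_arm([
  {"hand": -1,"dx": 0,"dy": 0,"dz": 0,"spin": 0},
  {"hand": -1,"dx": 0,"dy": -0.005,"dz": 0,"spin": 0},
  {"hand": -1,"dx": 0,"dy": -0.01,"dz": 0,"spin": 0},
  {"hand": -1,"dx": 0,"dy": -0.01,"dz": 0,"spin": 0},
  {"hand": -1,"dx": 0,"dy": -0.01,"dz": 0,"spin": 0},
])

```text
time_s: 5.4
ee_pos: [500.8, 60.6, 36.5]
eef_rot: [[0.253, 0.967, 0.001], [0.967, -0.253, 0.0], [0.0, 0.0, -1.0]]
wrist_force: [2.2, -0.5, 7.7]
opening: 0.088
```

```bash
python3 -c "
from station import ctrl
from h import *
go(ctrl.read_state(),[528,49.5,36],-.252)
c=ctrl.capture('scene'); pickle.dump(c,open(f'pics/scene5.pkl','wb'))
crop(c,250,210,90,75,8,'pics/s5.png')
"
```

```text
shift [-0.0038  0.0291  0.0006] spin -0.005 F [ 2.2 -0.5  7.7] pos [500.8  60.6  36.5] t 5.4 open 0.088
```

View pics/s5.png

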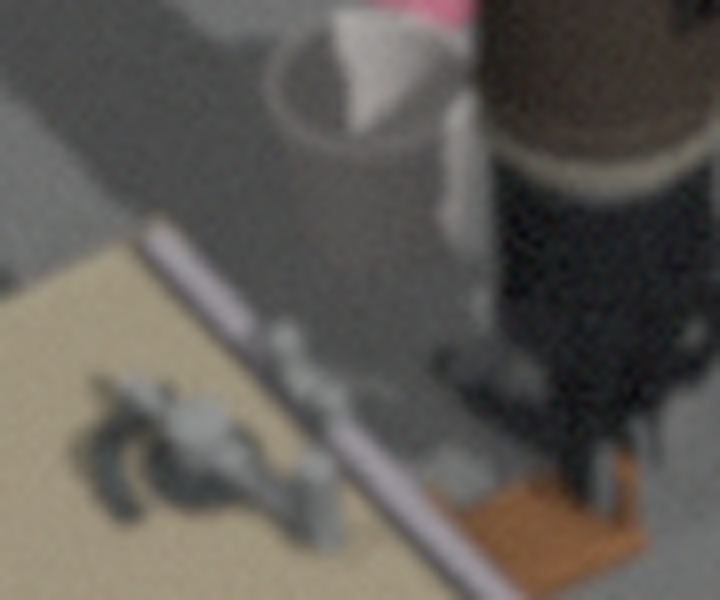

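Door is lower by two more steps, and the wedge is still under it at crop (450,500). I continue.

jog_arm([
  {"hand": -1,"dx": 0,"dy": 0,"dz": 0,"spin": 0},
  {"hand": -1,"dx": 0,"dy": -0.005,"dz": 0,"spin": 0},
  {"hand": -1,"dx": 0,"dy": -0.01,"dz": 0,"spin": 0},
  {"hand": -1,"dx": 0,"dy": -0.01,"dz": 0,"spin": 0},
  {"hand": -1,"dx": 0,"dy": -0.01,"dz": 0,"spin": 0},
])

```text
time_s: 6.08
ee_pos: [491.2, 63.1, 36.5]
eef_rot: [[0.253, 0.967, 0.001], [0.967, -0.253, 0.0], [0.0, 0.001, -1.0]]
wrist_force: [3.5, -1.2, 7.5]
opening: 0.088
```

jog_arm([
  {"hand": -1,"dx": 0,"dy": 0,"dz": 0,"spin": 0},
  {"hand": -1,"dx": 0,"dy": 0,"dz": 0,"spin": 0},
  {"hand": -1,"dx": 0,"dy": -0.005,"dz": 0,"spin": 0},
  {"hand": -1,"dx": 0,"dy": -0.01,"dz": 0,"spin": 0},
  {"hand": -1,"dx": 0,"dy": -0.01,"dz": 0,"spin": 0},
])

```text
time_s: 6.7
ee_pos: [481.5, 65.7, 36.6]
eef_rot: [[0.253, 0.967, 0.001], [0.967, -0.253, 0.0], [0.0, 0.001, -1.0]]
wrist_force: [3.4, -0.3, 5.9]
opening: 0.087
```

jog_arm([
  {"hand": -1,"dx": 0,"dy": 0,"dz": 0,"spin": 0},
  {"hand": -1,"dx": 0,"dy": 0,"dz": 0,"spin": 0},
  {"hand": -1,"dx": 0,"dy": 0,"dz": 0,"spin": 0},
  {"hand": -1,"dx": 0,"dy": -0.005,"dz": 0,"spin": 0},
  {"hand": -1,"dx": 0,"dy": -0.01,"dz": 0,"spin": 0},
])

```text
time_s: 7.32
ee_pos: [472.7, 68.0, 36.5]
eef_rot: [[0.254, 0.967, 0.002], [0.967, -0.254, 0.0], [0.001, 0.002, -1.0]]
wrist_force: [6.7, -1.1, 2.3]
opening: 0.086
```

jog_arm([
  {"hand": -1,"dx": 0,"dy": 0,"dz": 0,"spin": 0},
  {"hand": -1,"dx": 0,"dy": 0,"dz": 0,"spin": 0},
  {"hand": -1,"dx": 0,"dy": 0,"dz": 0,"spin": 0},
  {"hand": -1,"dx": 0,"dy": 0,"dz": 0,"spin": 0},
  {"hand": -1,"dx": 0,"dy": 0,"dz": 0,"spin": 0},
])

```text
time_s: 7.95
ee_pos: [471.8, 68.2, 36.5]
eef_rot: [[0.253, 0.967, 0.0], [0.967, -0.253, 0.0], [0.0, 0.0, -1.0]]
wrist_force: [2.8, -0.2, 7.3]
opening: 0.087
```

```bash
python3 -c "
from station import ctrl
from h import *
go(ctrl.read_state(),[528,49.5,36],-.252)
c=ctrl.capture('scene'); pickle.dump(c,open(f'pics/scene6.pkl','wb'))
crop(c,250,210,90,75,8,'pics/s6.png')
"
```

```text
shift [-0.0039  0.0591  0.0006] spin -0.005 F [ 2.8 -0.2  7.3] pos [471.8  68.2  36.5] t 7.95 open 0.087
```

View pics/s6.png

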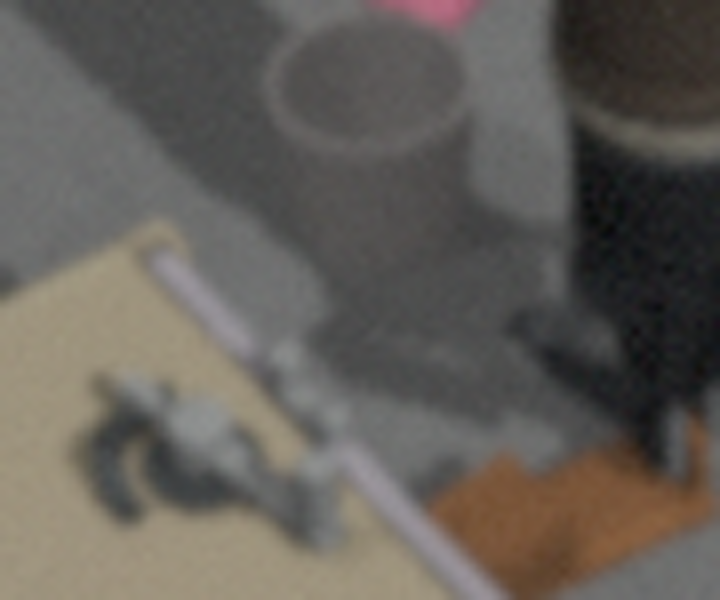

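Door is nearly down, with its top at crop (155,250) sitting just above the organiser top. The tip is close to leaving. I continue with the same tugs until the wedge is clear.

jog_arm([
  {"hand": -1,"dx": 0,"dy": -0.004,"dz": 0,"spin": 0},
  {"hand": -1,"dx": 0,"dy": -0.008,"dz": 0,"spin": 0},
  {"hand": -1,"dx": 0,"dy": -0.008,"dz": 0,"spin": 0},
  {"hand": -1,"dx": 0,"dy": -0.008,"dz": 0,"spin": 0},
  {"hand": -1,"dx": 0,"dy": -0.008,"dz": 0,"spin": 0},
])

```text
time_s: 8.62
ee_pos: [463.8, 70.3, 36.5]
eef_rot: [[0.253, 0.967, 0.0], [0.967, -0.253, 0.0], [0.0, 0.0, -1.0]]
wrist_force: [1.6, -0.0, 8.0]
opening: 0.088
```

jog_arm([
  {"hand": -1,"dx": 0,"dy": 0,"dz": 0,"spin": 0},
  {"hand": -1,"dx": 0,"dy": -0.004,"dz": 0,"spin": 0},
  {"hand": -1,"dx": 0,"dy": -0.008,"dz": 0,"spin": 0},
  {"hand": -1,"dx": 0,"dy": -0.008,"dz": 0,"spin": 0},
  {"hand": -1,"dx": 0,"dy": -0.008,"dz": 0,"spin": 0},
])

```text
time_s: 9.25
ee_pos: [455.9, 72.3, 36.5]
eef_rot: [[0.253, 0.967, -0.0], [0.967, -0.253, 0.0], [0.0, -0.0, -1.0]]
wrist_force: [0.9, 0.1, 8.4]
opening: 0.086
```

jog_arm([
  {"hand": -1,"dx": 0,"dy": 0,"dz": 0,"spin": 0},
  {"hand": -1,"dx": 0,"dy": -0.005,"dz": 0,"spin": 0},
  {"hand": -1,"dx": 0,"dy": -0.01,"dz": 0,"spin": 0},
  {"hand": -1,"dx": 0,"dy": -0.01,"dz": 0,"spin": 0},
  {"hand": -1,"dx": 0,"dy": -0.01,"dz": 0,"spin": 0},
])

```text
time_s: 9.88
ee_pos: [446.1, 74.9, 36.5]
eef_rot: [[0.253, 0.967, -0.0], [0.967, -0.253, 0.0], [-0.0, -0.0, -1.0]]
wrist_force: [1.1, 0.5, 9.7]
opening: 0.089
```

jog_arm([
  {"hand": -1,"dx": 0,"dy": 0,"dz": 0,"spin": 0},
  {"hand": -1,"dx": 0,"dy": -0.005,"dz": 0,"spin": 0},
  {"hand": -1,"dx": 0,"dy": -0.01,"dz": 0,"spin": 0},
  {"hand": -1,"dx": 0,"dy": -0.01,"dz": 0,"spin": 0},
  {"hand": -1,"dx": 0,"dy": -0.01,"dz": 0,"spin": 0},
])

```text
time_s: 10.5
ee_pos: [436.4, 77.5, 36.5]
eef_rot: [[0.253, 0.968, -0.0], [0.968, -0.253, 0.0], [-0.0, -0.0, -1.0]]
wrist_force: [0.3, 0.4, 9.6]
opening: 0.084
```

```bash
python3 -c "
from station import ctrl
from h import *
go(ctrl.read_state(),[528,49.5,36],-.252)
c=ctrl.capture('scene'); pickle.dump(c,open(f'pics/scene7.pkl','wb'))
crop(c,250,210,100,75,8,'pics/s7.png')
"
```

```text
shift [-0.0039  0.0957  0.0005] spin -0.005 F [0.3 0.4 9.6] pos [436.4  77.5  36.5] t 10.5 open 0.084
```

View pics/s7.png

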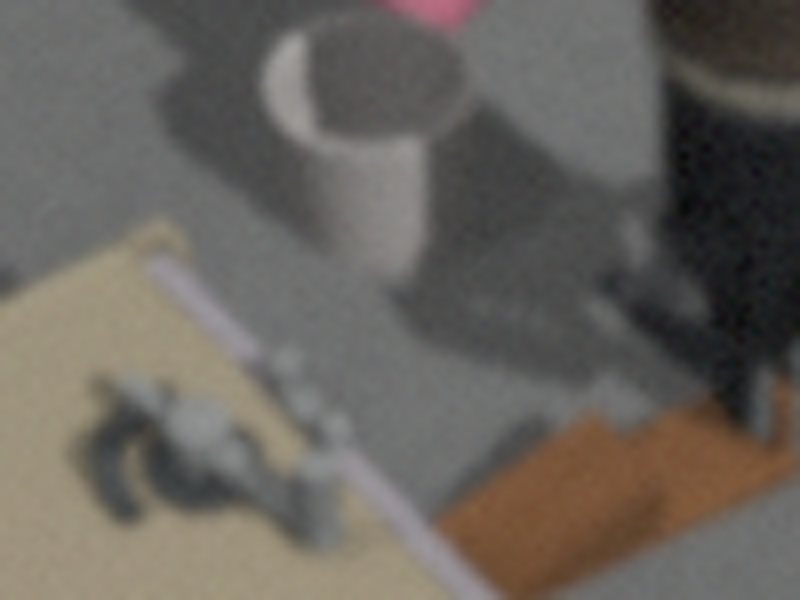

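jog_arm([
  {"hand": -1,"dx": 0,"dy": -0.005,"dz": 0,"spin": 0},
  {"hand": -1,"dx": 0,"dy": -0.01,"dz": 0,"spin": 0},
  {"hand": -1,"dx": 0,"dy": -0.01,"dz": 0,"spin": 0},
  {"hand": -1,"dx": 0,"dy": -0.01,"dz": 0,"spin": 0},
  {"hand": -1,"dx": 0,"dy": -0.01,"dz": 0,"spin": 0},
])

```text
time_s: 11.18
ee_pos: [426.7, 79.9, 36.5]
eef_rot: [[0.253, 0.967, -0.0], [0.967, -0.253, -0.0], [-0.0, -0.0, -1.0]]
wrist_force: [0.6, 0.4, 9.0]
opening: 0.086
```

jog_arm([
  {"hand": -1,"dx": 0,"dy": 0,"dz": 0,"spin": 0},
  {"hand": -1,"dx": 0,"dy": -0.005,"dz": 0,"spin": 0},
  {"hand": -1,"dx": 0,"dy": -0.01,"dz": 0,"spin": 0},
  {"hand": -1,"dx": 0,"dy": -0.01,"dz": 0,"spin": 0},
  {"hand": -1,"dx": 0,"dy": -0.01,"dz": 0,"spin": 0},
])

```text
time_s: 11.8
ee_pos: [417.1, 82.5, 36.5]
eef_rot: [[0.253, 0.968, -0.0], [0.968, -0.253, 0.0], [-0.0, -0.0, -1.0]]
wrist_force: [1.0, 0.8, 10.5]
opening: 0.086
```

jog_arm([
  {"hand": -0.8,"dx": 0,"dy": 0,"dz": 0,"spin": 0},
  {"hand": -0.6,"dx": 0,"dy": 0,"dz": 0,"spin": 0},
  {"hand": -0.4,"dx": 0,"dy": 0,"dz": 0,"spin": 0},
  {"hand": -0.3,"dx": 0,"dy": 0,"dz": 0,"spin": 0},
  {"hand": -0.3,"dx": 0,"dy": 0,"dz": 0,"spin": 0},
])

```text
time_s: 12.42
ee_pos: [417.2, 82.2, 36.2]
eef_rot: [[0.253, 0.967, -0.0], [0.967, -0.253, -0.0], [-0.0, -0.0, -1.0]]
wrist_force: [0.2, -0.7, 0.7]
opening: 0.344
```

jog_arm([
  {"hand": -0.3,"dx": 0,"dy": 0,"dz": -0.01,"spin": 0},
  {"hand": -0.3,"dx": 0,"dy": 0,"dz": -0.03,"spin": 0},
  {"hand": -0.3,"dx": 0,"dy": 0,"dz": -0.07,"spin": 0},
  {"hand": -0.3,"dx": 0,"dy": 0,"dz": -0.12,"spin": 0},
  {"hand": -0.3,"dx": 0,"dy": 0,"dz": -0.18,"spin": 0},
])

```text
time_s: 13.05
ee_pos: [416.4, 82.2, 218.1]
eef_rot: [[0.253, 0.968, -0.001], [0.968, -0.253, 0.0], [-0.0, -0.001, -1.0]]
wrist_force: [1.5, -0.7, -0.6]
opening: 0.351
```

```bash
python3 -c "
from station import ctrl
from h import *
go(ctrl.read_state(),[528,49.5,36],-.252)
c=ctrl.capture('scene'); pickle.dump(c,open(f'pics/scene8.pkl','wb'))
crop(c,210,180,160,120,5,'pics/s8.png')
c=ctrl.capture('top'); pickle.dump(c,open(f'pics/top8.pkl','wb'))
crop(c,230,92,155,120,5,'pics/t8.png')
"
```

```text
shift [-0.0033  0.1165  0.1819] spin -0.005 F [ 1.5 -0.7 -0.6] pos [416.4  82.2 218.1] t 13.05 open 0.351
```

View pics/s8.png

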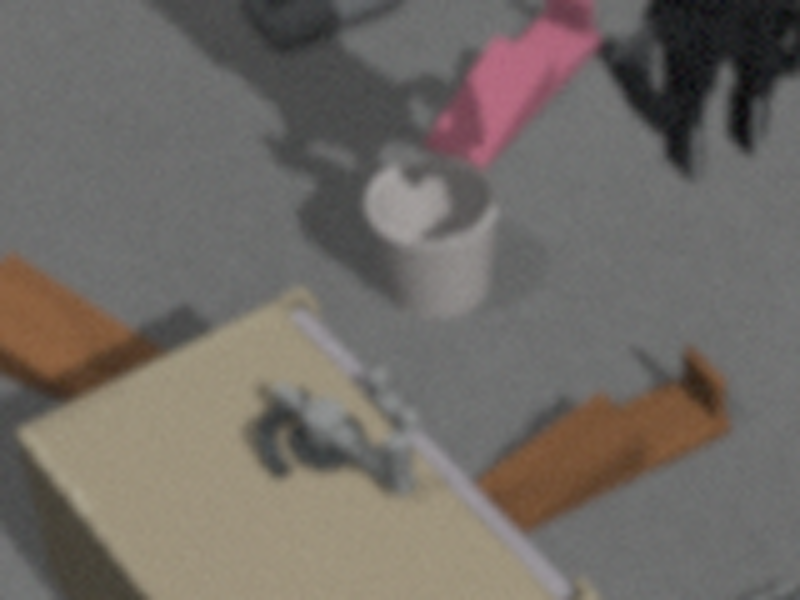

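View pics/t8.png

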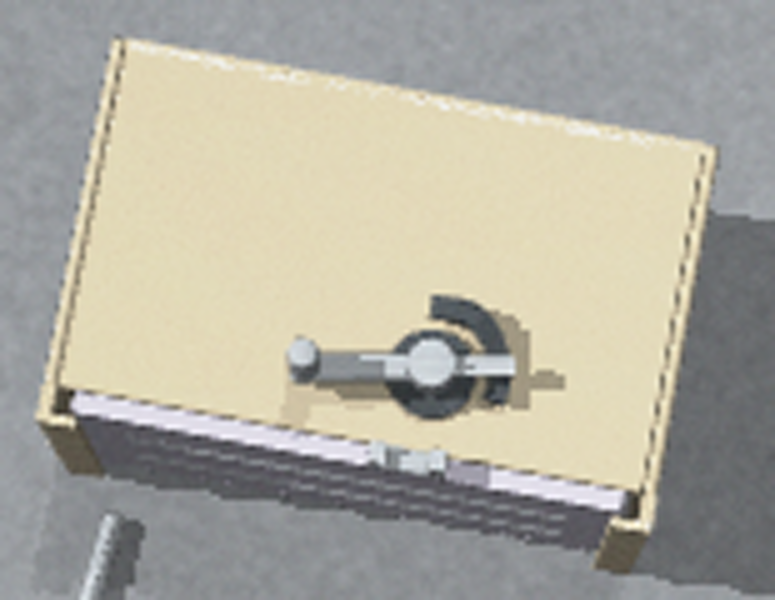

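The scene crop shows the wedge lying flat, clear of the door, with its tab at (708,375). The door is down in its channels. The top crop shows the latch pivot at (433,362), the post at (302,355) and the notch at (412,458). Next is the latch, which I'll push with closed fingers behind the post.

```bash
cat >> h.py <<'E'
PIV=np.array([648.,20.6])
def tcp(phi,back,z=168,r=55):
    a=np.radians(phi); return np.r_[PIV+r*np.array([np.cos(a),np.sin(a)])-back*np.array([-np.sin(a),np.cos(a)]),z]
def rows(s,wps):
    R=s['eef_rot']; cur=np.degrees(np.arctan2(R[1,0],R[0,0]))
    for phi,back,z in wps:
        d=R.T@(tcp(phi,back,z)-s['ee_pos'])/1000
        e=(phi+90-cur+90)%180-90
        if cur>0 and e<-90: e+=180
        print(phi,back,z,np.round(d,3),'spin',round(-e/45,2))
E
python3 -c "
from station import ctrl
from h import *
s=ctrl.read_state(); print(np.round(s['eef_rot'],3)[:2,:2], np.round(s['joints'],2))
rows(s,[(91.4,32,218)])
c=pickle.load(open('pics/top8.pkl','rb'))
P=lambda u,v:np.array([230+u/5-.5,92+v/5-.5])
print(onz(c,*P(302,353),166),onz(c,*P(433,360),150),onz(c,*P(412,455),132))
"
```

```text
[[ 0.253  0.967]
 [ 0.967 -0.253]] [ 0.21  0.2  -0.6   2.03  0.14  0.94 -0.72]
91.4 32 218 [0.058 0.252 0.007] spin 1.64
[647.36498015  76.30746284 166.        ] [648.08353575  20.62758481 150.        ] [610.19087037  29.54454008 132.        ]
```

jog_arm([
  {"hand": -1,"dx": 0.008,"dy": 0.03,"dz": -0.005,"spin": 0.2},
  {"hand": -1,"dx": 0.018,"dy": 0.075,"dz": -0.005,"spin": 0.4},
  {"hand": -1,"dx": 0.028,"dy": 0.12,"dz": -0.005,"spin": 0.6},
  {"hand": -1,"dx": 0.038,"dy": 0.165,"dz": -0.005,"spin": 0.8},
  {"hand": -1,"dx": 0.047,"dy": 0.205,"dz": -0.005,"spin": 1.0},
])

```text
time_s: 13.78
ee_pos: [628.8, 75.5, 221.5]
eef_rot: [[0.866, 0.5, -0.0], [0.5, -0.866, 0.0], [-0.0, -0.0, -1.0]]
wrist_force: [-0.4, -0.1, 1.0]
opening: 0.0
```

```bash
python3 -c "
from station import ctrl
from h import *
s=ctrl.read_state(); print(s['time_s'],s['opening'])
rows(s,[(91.4,32,218),(91.4,32,168)])
"
```

```text
13.775 0.00013345286928610235
91.4 32 218 [0.044 0.024 0.003] spin 0.64
91.4 32 168 [0.044 0.024 0.053] spin 0.64
```

jog_arm([
  {"hand": -1,"dx": 0.02,"dy": 0.011,"dz": 0,"spin": 0.2},
  {"hand": -1,"dx": 0.044,"dy": 0.024,"dz": 0,"spin": 0.42},
  {"hand": -1,"dx": 0.044,"dy": 0.024,"dz": 0,"spin": 0.64},
  {"hand": -1,"dx": 0.044,"dy": 0.024,"dz": 0.025,"spin": 0.64},
  {"hand": -1,"dx": 0.044,"dy": 0.024,"dz": 0.053,"spin": 0.64},
])

```text
time_s: 14.4
ee_pos: [677.6, 77.5, 168.4]
eef_rot: [[1.0, 0.027, 0.001], [0.027, -1.0, 0.001], [0.001, -0.001, -1.0]]
wrist_force: [0.5, 0.2, -0.7]
opening: -0.0
```

```bash
python3 -c "
from station import ctrl
from h import *
s=ctrl.read_state(); print(s['time_s'],s['opening'])
c=ctrl.capture('scene'); crop(c,220,190,120,90,6,'pics/s9.png')
s=ctrl.read_state()
rows(s,[(91.4,26,168),(91.4,22,168),(91.4,18,168),(95,18,168),(98,18,168)])
"
```

```text
14.4 -0.0004660708329656327
91.4 26 168 [-0.003  0.001 -0.004] spin 0.0
91.4 22 168 [-0.007  0.001 -0.004] spin 0.0
91.4 18 168 [-0.011  0.001 -0.004] spin 0.0
95 18 168 [-0.014 -0.    -0.004] spin -0.08
98 18 168 [-0.017 -0.001 -0.004] spin -0.14
```

View pics/s9.png

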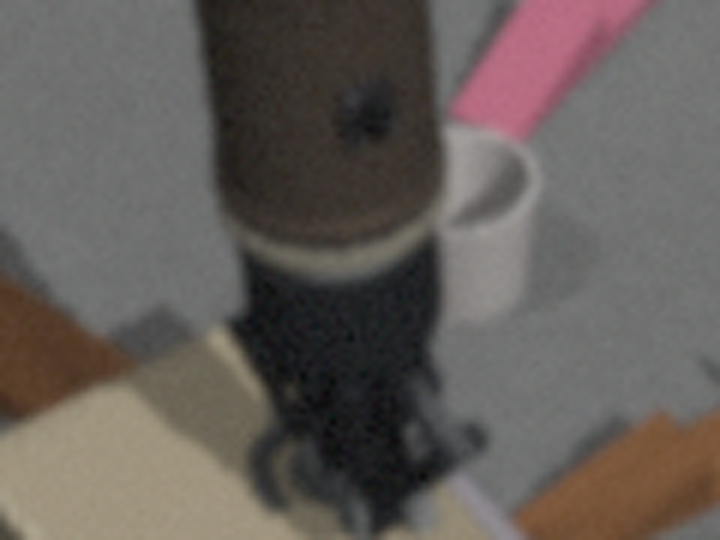

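jog_arm([
  {"hand": -1,"dx": -0.005,"dy": 0.001,"dz": -0.003,"spin": 0},
  {"hand": -1,"dx": -0.009,"dy": 0.001,"dz": -0.003,"spin": 0},
  {"hand": -1,"dx": -0.012,"dy": 0,"dz": -0.003,"spin": -0.02},
  {"hand": -1,"dx": -0.014,"dy": 0,"dz": -0.003,"spin": -0.08},
  {"hand": -1,"dx": -0.017,"dy": -0.001,"dz": -0.003,"spin": -0.14},
])

```text
time_s: 15.08
ee_pos: [661.1, 77.9, 172.4]
eef_rot: [[0.99, 0.138, 0.002], [0.138, -0.99, 0.0], [0.002, 0.0, -1.0]]
wrist_force: [0.7, -0.1, 1.5]
opening: 0.003
```

```bash
python3 -c "
from station import ctrl
from h import *
s=ctrl.read_state(); print(s['time_s'],s['opening'],s['wrist_force'])
rows(s,[(98,18,168),(102,18,168),(106,18,168),(110,18,168),(114,18,168),(118,18,168)])
"
```

```text
15.075 0.0026618094737261393 [ 0.70543036 -0.07548344  1.53506282]
98 18 168 [-0.003 -0.     0.004] spin -0.0
102 18 168 [-0.007 -0.001  0.004] spin -0.09
106 18 168 [-0.011 -0.002  0.004] spin -0.18
110 18 168 [-0.015 -0.003  0.004] spin -0.27
114 18 168 [-0.019 -0.003  0.004] spin -0.36
118 18 168 [-0.023 -0.003  0.004] spin -0.45
```

jog_arm([
  {"hand": -1,"dx": -0.007,"dy": -0.001,"dz": 0.004,"spin": -0.09},
  {"hand": -1,"dx": -0.011,"dy": -0.002,"dz": 0.004,"spin": -0.18},
  {"hand": -1,"dx": -0.015,"dy": -0.003,"dz": 0.004,"spin": -0.27},
  {"hand": -1,"dx": -0.019,"dy": -0.003,"dz": 0.004,"spin": -0.36},
  {"hand": -1,"dx": -0.023,"dy": -0.003,"dz": 0.004,"spin": -0.45},
])

```text
time_s: 15.7
ee_pos: [639.3, 78.7, 169.5]
eef_rot: [[0.881, 0.474, 0.005], [0.474, -0.881, 0.002], [0.006, 0.001, -1.0]]
wrist_force: [4.2, 1.5, 3.6]
opening: -0.004
```

```bash
python3 -c "
from station import ctrl
from h import *
s=ctrl.read_state(); print(s['time_s'],s['opening'],s['wrist_force'])
rows(s,[(118,18,168),(122,18,168),(126,18,168),(130,18,168),(134,18,168),(138,18,168)])
c=ctrl.capture('scene'); crop(c,220,190,120,90,6,'pics/s10.png')
c=ctrl.capture('top'); crop(c,260,130,100,75,6,'pics/t10.png')
"
```

```text
15.7 -0.004136432853870916 [4.23037651 1.47630967 3.56747749]
118 18 168 [-0.002  0.     0.001] spin 0.01
122 18 168 [-0.005 -0.001  0.001] spin -0.08
126 18 168 [-0.009 -0.002  0.001] spin -0.17
130 18 168 [-0.013 -0.002  0.001] spin -0.26
134 18 168 [-0.017 -0.003  0.001] spin -0.35
138 18 168 [-0.021 -0.003  0.001] spin -0.44
```

View pics/s10.png

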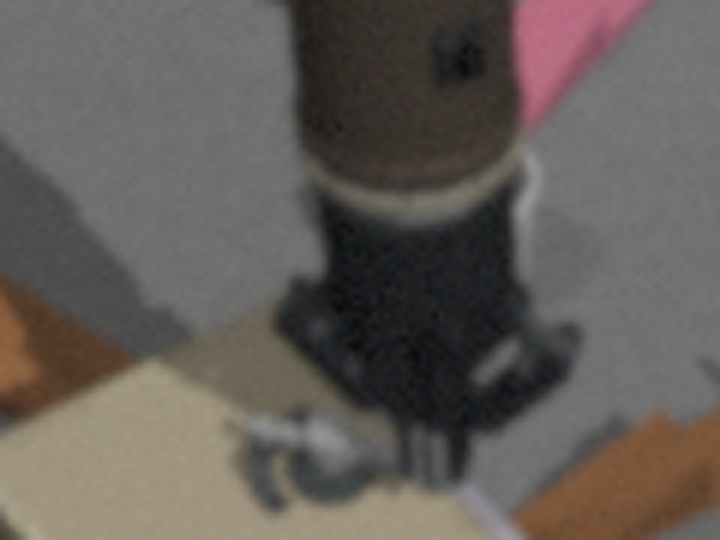

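View pics/t10.png

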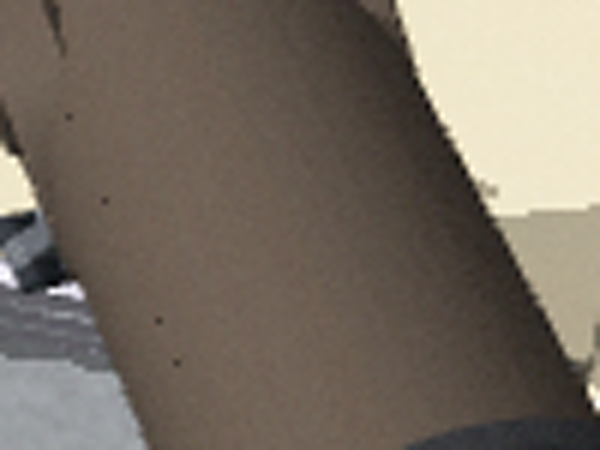

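The scene crop shows the handle turning, with the blade running from pivot (325,440) to the post at (430,455) next to the fingers. The push force is about 4.5 N. I continue round the arc.

jog_arm([
  {"hand": -1,"dx": -0.005,"dy": -0.001,"dz": 0.001,"spin": -0.08},
  {"hand": -1,"dx": -0.009,"dy": -0.002,"dz": 0.001,"spin": -0.17},
  {"hand": -1,"dx": -0.013,"dy": -0.002,"dz": 0.001,"spin": -0.26},
  {"hand": -1,"dx": -0.017,"dy": -0.003,"dz": 0.001,"spin": -0.35},
  {"hand": -1,"dx": -0.021,"dy": -0.003,"dz": 0.001,"spin": -0.44},
])

```text
time_s: 16.42
ee_pos: [617.9, 70.8, 167.0]
eef_rot: [[0.67, 0.742, 0.001], [0.742, -0.67, 0.0], [0.001, 0.001, -1.0]]
wrist_force: [1.4, 1.5, 0.7]
opening: 0.003
```

```bash
python3 -c "
from station import ctrl
from h import *
s=ctrl.read_state(); print(s['time_s'],s['opening'],s['wrist_force'])
rows(s,[(138,18,168),(141,18,168),(145,18,168),(149,18,168),(152,18,168),(155,18,168)])
"
```

```text
16.425 0.0031052678194779925 [1.40576311 1.45588795 0.70484094]
138 18 168 [ 0.001  0.001 -0.001] spin -0.0
141 18 168 [-0.002  0.    -0.001] spin -0.07
145 18 168 [-0.006 -0.001 -0.001] spin -0.16
149 18 168 [-0.01  -0.001 -0.001] spin -0.25
152 18 168 [-0.013 -0.002 -0.001] spin -0.31
155 18 168 [-0.016 -0.002 -0.001] spin -0.38
```

jog_arm([
  {"hand": -1,"dx": -0.003,"dy": 0,"dz": 0,"spin": -0.07},
  {"hand": -1,"dx": -0.006,"dy": -0.001,"dz": 0,"spin": -0.16},
  {"hand": -1,"dx": -0.01,"dy": -0.001,"dz": 0,"spin": -0.25},
  {"hand": -1,"dx": -0.013,"dy": -0.002,"dz": 0,"spin": -0.31},
  {"hand": -1,"dx": -0.016,"dy": -0.002,"dz": 0,"spin": -0.38},
])

```text
time_s: 17.05
ee_pos: [604.8, 59.5, 166.4]
eef_rot: [[0.423, 0.906, -0.001], [0.906, -0.423, -0.001], [-0.001, -0.0, -1.0]]
wrist_force: [0.8, 0.2, -1.2]
opening: -0.003
```

```bash
python3 -c "
from station import ctrl
from h import *
s=ctrl.read_state(); print(s['time_s'],s['opening'],s['wrist_force'])
rows(s,[(155,18,168),(158,18,168),(161,18,168),(164,18,168),(166,18,168),(168,18,168)])
c=ctrl.capture('scene'); crop(c,230,210,100,75,8,'pics/s11.png')
"
```

```text
17.05 -0.002987997882084593 [ 0.78717656  0.21645467 -1.15104252]
155 18 168 [ 0.001  0.001 -0.002] spin -0.0
158 18 168 [-0.002 -0.    -0.002] spin -0.07
161 18 168 [-0.005 -0.001 -0.002] spin -0.13
164 18 168 [-0.008 -0.002 -0.002] spin -0.2
166 18 168 [-0.01  -0.002 -0.002] spin -0.24
168 18 168 [-0.012 -0.002 -0.002] spin -0.29
```

View pics/s11.png

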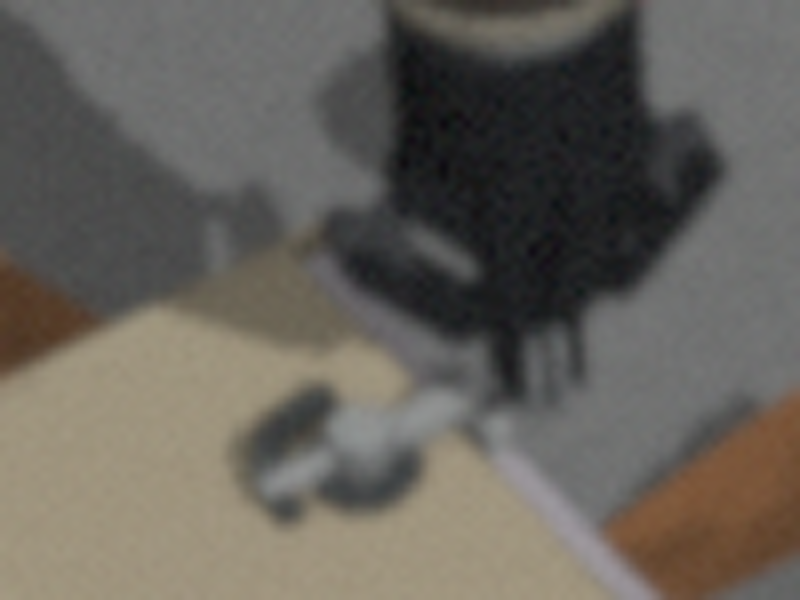

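The scene crop shows the blade now crossing the door's top near the notch at (460,410), with the push force almost gone. I push gently to the end stop.

jog_arm([
  {"hand": -1,"dx": -0.002,"dy": 0,"dz": 0,"spin": -0.07},
  {"hand": -1,"dx": -0.005,"dy": -0.001,"dz": 0,"spin": -0.13},
  {"hand": -1,"dx": -0.007,"dy": -0.001,"dz": 0,"spin": -0.18},
  {"hand": -1,"dx": -0.008,"dy": -0.002,"dz": 0,"spin": -0.2},
  {"hand": -1,"dx": -0.01,"dy": -0.002,"dz": 0,"spin": -0.24},
])

```text
time_s: 17.73
ee_pos: [599.1, 51.9, 166.4]
eef_rot: [[0.245, 0.97, -0.0], [0.97, -0.245, 0.0], [0.0, -0.0, -1.0]]
wrist_force: [-0.4, 2.2, 0.0]
opening: -0.003
```

```bash
python3 -c "
from station import ctrl
from h import *
s=ctrl.read_state(); print(s['time_s'],s['opening'],s['wrist_force'])
rows(s,[(166,18,168),(168,18,168),(166,40,168),(166,40,230)])
c=ctrl.capture('scene'); crop(c,230,210,100,75,8,'pics/s12.png')
"
```

```text
17.725 -0.0030826385602368716 [-4.17003362e-01  2.21758096e+00  1.03520598e-03]
166 18 168 [-0.001 -0.    -0.002] spin -0.0
168 18 168 [-0.002 -0.001 -0.002] spin -0.05
166 40 168 [ 0.021 -0.    -0.002] spin -0.0
166 40 230 [ 0.021 -0.    -0.064] spin -0.0
```

View pics/s12.png

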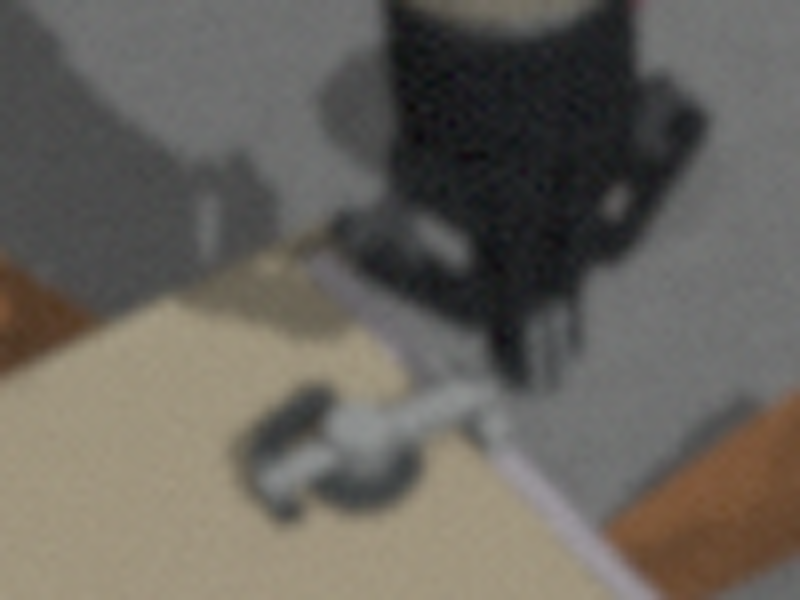

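jog_arm([
  {"hand": -1,"dx": -0.001,"dy": 0,"dz": 0,"spin": 0},
  {"hand": -1,"dx": -0.002,"dy": 0,"dz": 0,"spin": 0},
  {"hand": -1,"dx": -0.003,"dy": 0,"dz": 0,"spin": 0},
  {"hand": -1,"dx": -0.003,"dy": 0,"dz": 0,"spin": 0},
  {"hand": -1,"dx": -0.003,"dy": 0,"dz": 0,"spin": 0},
])

```text
time_s: 18.4
ee_pos: [598.9, 50.8, 166.6]
eef_rot: [[0.245, 0.97, 0.001], [0.97, -0.245, 0.003], [0.003, 0.001, -1.0]]
wrist_force: [1.5, 7.0, -0.5]
opening: -0.003
```

The tool only advanced 1.1 mm of the 3 mm commanded and the force rose to 7 N, so the handle is against its stop. I back off and lift.

jog_arm([
  {"hand": -1,"dx": 0.01,"dy": 0,"dz": 0,"spin": 0},
  {"hand": -1,"dx": 0.025,"dy": 0,"dz": 0,"spin": 0},
  {"hand": -1,"dx": 0.03,"dy": 0,"dz": -0.02,"spin": 0},
  {"hand": -1,"dx": 0.03,"dy": 0,"dz": -0.06,"spin": 0},
  {"hand": -1,"dx": 0.03,"dy": -0.02,"dz": -0.1,"spin": 0},
])

```text
time_s: 19.02
ee_pos: [587.1, 82.8, 267.0]
eef_rot: [[0.247, 0.969, -0.0], [0.969, -0.247, -0.0], [-0.0, -0.0, -1.0]]
wrist_force: [-0.1, -1.0, 0.4]
opening: 0.0
```

jog_arm([
  {"hand": -1,"dx": 0,"dy": -0.04,"dz": 0,"spin": 0},
  {"hand": -1,"dx": -0.04,"dy": -0.08,"dz": 0,"spin": 0},
  {"hand": -1,"dx": -0.09,"dy": -0.11,"dz": 0,"spin": 0},
  {"hand": -1,"dx": -0.14,"dy": -0.13,"dz": 0,"spin": 0},
  {"hand": -1,"dx": -0.19,"dy": -0.15,"dz": 0,"spin": 0},
])

```text
time_s: 19.65
ee_pos: [393.4, -65.5, 266.5]
eef_rot: [[0.245, 0.969, 0.0], [0.969, -0.245, -0.001], [-0.001, 0.001, -1.0]]
wrist_force: [0.8, -0.9, 0.9]
opening: 0.002
```

jog_arm([
  {"hand": -1,"dx": -0.05,"dy": 0,"dz": 0,"spin": 0},
  {"hand": -1,"dx": -0.1,"dy": 0,"dz": 0,"spin": 0},
  {"hand": -1,"dx": -0.15,"dy": 0,"dz": 0,"spin": 0},
  {"hand": -1,"dx": -0.2,"dy": 0,"dz": 0,"spin": 0},
  {"hand": -1,"dx": -0.2,"dy": 0,"dz": 0,"spin": 0},
])

```text
time_s: 20.27
ee_pos: [344.1, -261.7, 266.2]
eef_rot: [[0.252, 0.968, -0.001], [0.968, -0.252, -0.001], [-0.001, -0.001, -1.0]]
wrist_force: [0.9, 1.4, 0.5]
opening: 0.003
```

```bash
python3 -c "
from station import ctrl
from h import *
s=ctrl.read_state(); print(s['time_s'],s['wrist_force'])
c=ctrl.capture('scene'); pickle.dump(c,open('pics/scene13.pkl','wb')); crop(c,230,200,110,82,7,'pics/s13.png')
c=ctrl.capture('top'); pickle.dump(c,open('pics/top13.pkl','wb')); crop(c,230,100,155,115,5,'pics/t13.png');cv2.imwrite('pics/t13f.png',c['img'])
P=lambda u,v:np.array([230+u/5-.5,100+v/5-.5])
"
```

```text
20.275 [0.89973363 1.42818288 0.53363335]
```

View pics/s13.png

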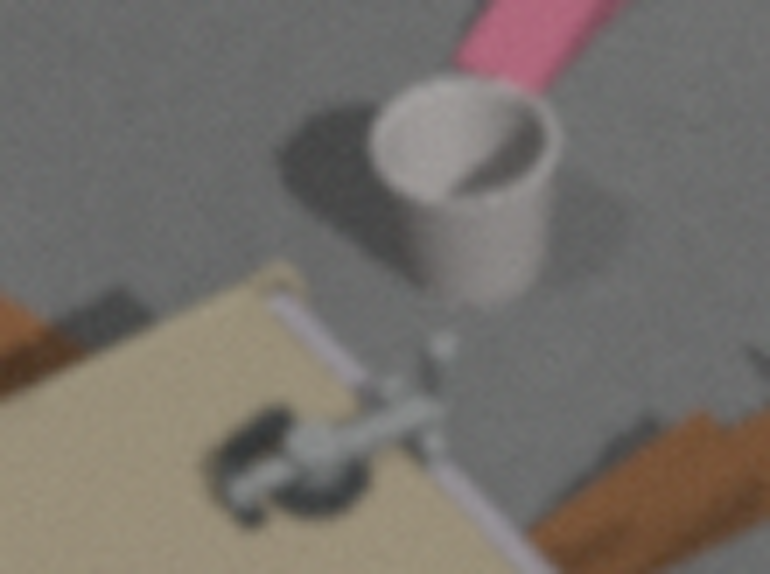

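View pics/t13.png

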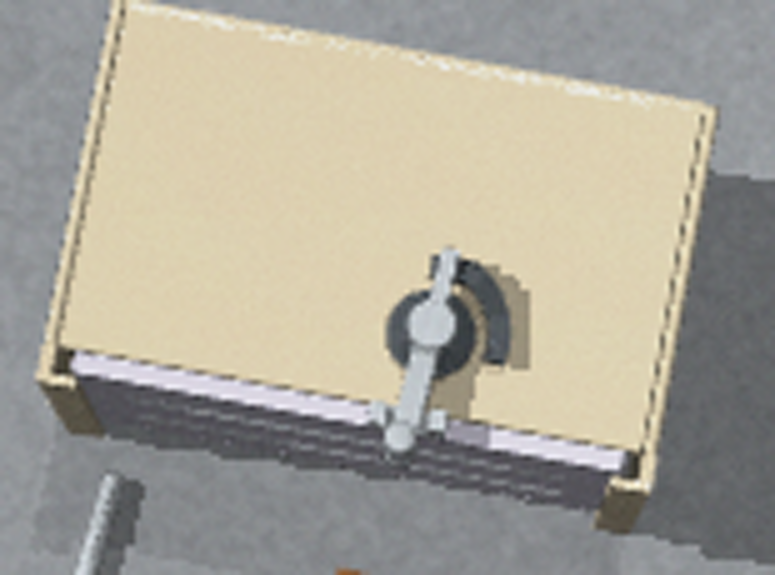

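View pics/t13f.png

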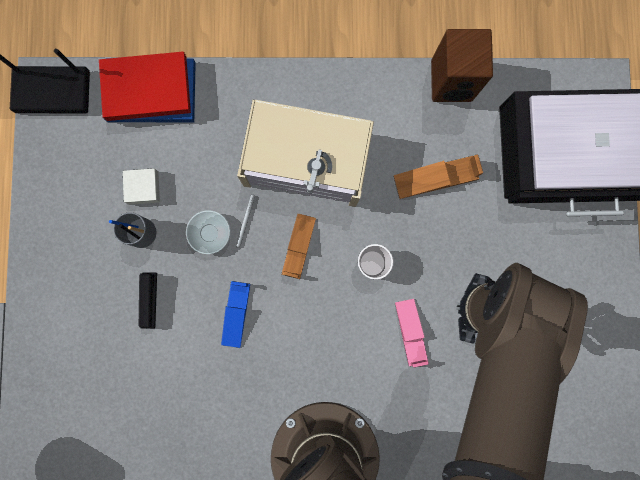

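```bash
python3 -c "
from h import *
s=pickle.load(open('pics/scene13.pkl','rb'));t=pickle.load(open('pics/top13.pkl','rb'))
def tri(a,b):
    d1=ray(s,*a);d2=ray(t,*b);A=np.c_[d1,-d2];x=np.linalg.lstsq(A,t['origin']-s['origin'],rcond=None)[0]
    p=s['origin']+d1*x[0];q=t['origin']+d2*x[1];return (p+q)/2,np.linalg.norm(p-q)
p=tri((230+440/7-.5,200+343/7-.5),(230+401/5-.5,100+432/5-.5));print('post',p)
d=p[0][:2]-PIV;print('angle rad',np.radians(np.degrees(np.arctan2(d[1],d[0]))-79.8),np.hypot(*d))
# predicted post top pixel for in-notch vs on-cam heights
a=np.radians(79.8)+1.5
for z in (162.5,166,172.5):
    q=np.r_[PIV+55*np.array([np.cos(a),np.sin(a)]),z]; print(z,(proj(s,q)-[230,200]+.5)*7,(proj(t,q)-[230,100]+.5)*5)
# door-top heights: scene corner (-90,±123)
org=[698.3,42.2,-.178]
for z in (118,120,122,125): print(z,(proj(s,T(org,[-90,-123,z])[0])-[230,200]+.5)*7)
crop(t,270,195,60,90,6,'pics/w13.png')
i0=pickle.load(open('pics/top0.pkl','rb'))['img'].astype(int);m=np.abs(i0-t['img']).max(2)
for n,u,v in(('cup',375,262),('dish',208,232),('pen',245,220),('stapler',148,300),('note',140,187),('pot',130,230),('pink',412,333),('blue',236,315),('big',438,177)): print(n,(m[v-25:v+25,u-20:u+20]>60).sum())
"
```

```text
post (array([596.59550578,  35.00081148, 161.01458955]), np.float64(1.9450488121167246))
angle rad 1.4756749602408497 53.38356860824178
162.5 [439.18860642 336.04494531] [401.30636156 437.32852437]
166 [438.64485925 329.34861516] [401.30139386 435.80835917]
172.5 [437.62964373 316.8460796 ] [401.29209431 432.96260437]
118 [283.51055229 287.17111459]
120 [283.06260479 283.52583711]
122 [282.61375908 279.87325029]
125 [281.93880046 274.38061687]
cup 0
dish 0
pen 0
stapler 0
note 0
pot 0
pink 0
blue 0
big 0
```

View pics/w13.png

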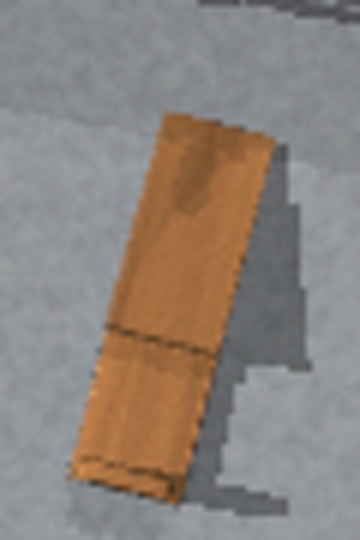

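The post top triangulates to z≈161 mm at about 1.48 rad, which puts it in the notch. The wedge is flat and clear, the visible bystanders are unchanged, and the arm is away at z=266. I hand in.

```bash
python3 -c "
from station import ctrl
print(ctrl.finish_job())"
```

```text
the job is handed in; nothing more can be done
None
```

I handed the job in at about 20 s. The door is down, the handle is in its notch, and the wedge lies flat on the desk in front of the door.

- **Wedge and door:** I gripped the brown wedge by its tab and drew it out in 12 tugs of 8–10 mm, about 116 mm in all. I paused 0.4–0.6 s after nearly every tug; one pause under load was about 0.75 s. Each camera check while the tip was still under the door showed it a little lower, with no drop. The wedge's tip ended about 45 mm in front of the door.
- **Latch:** I turned the handle by pushing its post with the closed fingers, at no more than about 7 N in the readings. At the end it held against its stop, moving only 1.1 mm of the 3 mm commanded.
- **Last checks:** From the two cameras, the post's top is at about 161 mm (162.5 mm expected in the notch) and the handle at about 1.48 rad. The two views disagreed by about 2 mm, within the calibration.
- **Bystanders:** The cup, dish, pen, stapler, note block and pencil pot show no change in the top view, nor do the other wedges. The arm hid the mouse in that view, so I could not check it, but the tool passed well above it.

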